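Raise the fallen board-holder column on the soldering bench

TASK

On the soldering bench two board-holder columns lie on the mat, each with its foot on a yellow square. Tip the column with the turquoise clamp block upright onto its foot, pivoting it on the edge of the foot that rests on the mat (do not lift the foot off the bench), so that the foot stands inside its own yellow square, and let go. Leave the orange column lying as it is.

Things in the scene. Friction and masses are not known exactly. Their poses are not given: they have to be found in the camera images.
- column: Column to raise, 0.45 kg, heavy foot: square dark steel foot 60x60x14 mm, 16 mm rod, turquoise 60x60x22 mm clamp block (middle 86 mm up), black ball on top. Origin: centre of the foot's underside; z from foot to ball. Starts lying level, axis 30 mm up, ball end roughly towards the robot, resting on the sides of foot and block; pivots on the lower edge of the underside, 30 mm below the origin.
- column_ball (a point): Centre of the black ball (36 mm across), 160 mm from the foot's underside along the column's z; lying, it is 30 mm above the bench. Gripped across the ball, the column can swing between the fingers.
- mark: Yellow square outline printed flat on the mat, 100 mm between line centres, lines 8 mm wide; the turquoise column's foot lies on it. Origin: centre of the square at bench level, z up, x and y along its sides. The lying column's ball points roughly along its -x; tipped up about its foot edge the column stands near the centre.
- column_other: Bystander: a column of the same shape and sizes with an orange clamp block, lying on another yellow square on the other side of the bench. Origin and axes as for the column. To be left as it is.
Not all that is in view belongs to the job. Leave any pink or red look-alike of the column alone.

How it is judged:
At the end, for the whole second after the job is handed in: The turquoise column stands still and upright (within 0.1 rad) with its foot flat on the bench and the foot's centre within 23 mm of the centre of its yellow square along each side of the square; the orange column still lies where it was (within 20 mm) (angle between column's own z axis and vertical below 0.1 rad and height (world z) of column below 0.008 m and x of column in the frame of mark between -0.023 and 0.023 m and y of column in the frame of mark between -0.023 and 0.023 m and linear speed of column below 0.02 m/s and angular speed of column below 0.1 rad/s and distance of column_other from where it was at the start of the episode below 0.02 m and angle between column_other's own z axis and vertical above 1.3 rad); the robot touches nothing.
It fails at once if the column's foot is lifted off the bench instead of pivoting on it (its centre over 55 mm up, or over 25 mm up once the column is within 0.35 rad of upright) (height (world z) of column above 0.055 m or (angle between column's own z axis and vertical below 0.35 rad and height (world z) of column above 0.025 m)).
It fails at once if the orange column is disturbed (moved over 20 mm) (distance of column_other from where it was at the start of the episode above 0.02 m).
It also fails if it takes over 35 s, if anything falls off the work surface, if the arm or the gripper's body presses on something with over 40 N, if the wrist force passes 120 N, or if a joint passes its speed limit or range.

ROBOT

A 6-joint arm with a two-finger parallel gripper is mounted at the origin on the work surface. World frame = base frame: x ahead of the robot, y to its left, z up, the work surface at z = 0. Lengths are in m, angles in rad, forces in N, time in s.
With the tool pointing down it reaches from about 0.375 to 0.925 m from the base axis. Payload 5.7 kg.
Tool frame: the origin (TCP) lies midway between the tips of the shut fingers; the grasp point (between the pads) lies 19 mm behind it; z points along the fingers, x is the direction in which the jaws open and shut, and the axes are right-handed (so a half turn about z gives the same grasp; the last joint's range is limited). The gripper opens to 88 mm and grips with 3 to 60 N. Pads are 20 mm wide; open, the fingers measure 115 mm over their backs; the gripper's body (75 mm by 178 mm) begins 61 mm behind the grasp point.
Start: joints at [1.218, 0.359, 1.51, -0, 1.272, -0.115], TCP at [0.141, 0.583, 0.223] pointing down, gripper open.
Joint ranges: [-2.97, 2.97], [-1.01, 2.36], [0.21, 2.38], [-0.96, 4.11], [0.2, 2.71], [-2.98, 2.98]. Speed limits (rad/s): [2.39, 2.39, 3.14, 3.14, 3.14, 3.14].

INTERFACE

Orientations are given as a unit quaternion [x, y, z, w].
In Python, from bench import move_ptp, servo_line, goto_joints, move_gripper, sleep, inverse_kinematics, capture, PlanningError, close_job, spot_in, silhouettes, current_clock, current_joint_pos, current_qvel, current_joint_torque, current_position, current_orientation, current_force, current_torque, current_finger_gap gives the robot as it stands. Calls block until the motion is done:
- move_ptp(position, orientation): joint-space move of the TCP to a pose.
- servo_line(position, orientation=None, rate=0.15, contact_N=None): straight line of the TCP; orientation=None keeps the orientation; rate is the mean speed in m/s. With contact_N (N) it stops when the force on the tool has changed by that much, and returns True; else False.
- goto_joints(angles): joint-space move.
- move_gripper(opening): finger opening in m; the grip force is fixed at half the most; returns when the fingers have stopped.
- sleep(seconds).
- inverse_kinematics(position, orientation): joint angles nearest the present ones, or None.
- capture(name): name is "side" or "top" or "wrist"; returns a dict with "image" (420x560x3 uint8, blue, green, red), "range_z" (420x560 float32, m along the optical axis (not along the pixel's ray), 0 where there is no reading), "intrinsics" (3x3 intrinsics, pixels), "R" (3x3) and "t" (3): a world point X has camera coordinates R X + t. Camera axes: x right, y down, z forward; pixel columns grow to the right and rows downward; lengths in m; the calibration is good to about 2 mm. A picture is of the moment at which its call begins.
A pose or a line that the arm cannot do raises PlanningError and nothing moves.
- close_job(): hands the job in, once; it reports no verdict.
Trained networks look in the newest picture that a camera, given by its name, has taken for a name from the list of things; names that differ only in an ending like _2 or _b are one class to them, and where a whole thing is asked for, a point or a joint stands for the part that bears it (a point fixed in the world has none). Each returns a list of dicts, best first, with "conf" (0 to 1); they miss things now and then, are a little off and sometimes report something else, mostly with a low value. They report only what shows in the picture. A call takes as long as a camera call. They do not tell look-alikes from the thing itself.
- spot_in(camera, query): "xy" ([column, row] in pixels, amid what is visible of it).
- silhouettes(camera, query): "region" (420x560 bool, what is visible of it) and "xy" ([column, row] in pixels, amid what is visible of it).
Readings, each from a call of its own:
- current_clock(): time.
- current_joint_pos(): joint angles.
- current_qvel(): joint speeds.
- current_joint_torque(): joint torques, N m.
- current_position(): TCP position.
- current_orientation(): TCP orientation.
- current_force(): force on the tool from outside, world axes, zero at the start.
- current_torque(): the same for the moment, N m.
- current_finger_gap(): finger opening in m.
Only numpy, scipy, OpenCV 4.12 (cv2) and the standard library are available. Lean on these libraries where they do the work, as an engineer would, in place of code of your own. Each camera call takes 0.05 s, during which the arm holds its last target.

## Working session

There is one attempt and no reset: what is moved stays moved. The work goes in short steps, each a Python script; the robot and the scene stay as the last script left them, time stands still between calls to the robot, and variables do not carry over. Pictures are saved under pics/ and viewed, and the job is handed in when it is done.

```bash
ls; mkdir -p pics; python3 - <<'E'
from bench import *
import cv2,numpy as np
for n in ("top","side","wrist"):
    c=capture(n); cv2.imwrite(f"pics/{n}0.png",c["image"]); np.savez(f"/tmp/{n}0.npz",**{k:c[k] for k in("image","range_z","intrinsics","R","t")})
    print(n,-c["R"].T@c["t"], c["intrinsics"][0,0])
    for q in("column","column_ball","mark","column_other"):
        print(q,[(np.round(d["xy"]).tolist(),round(d["conf"],2)) for d in spot_in(n,q)])
print(current_clock())
E
```

```text
pics
top [ 0.3856264  -0.1362826   1.27230587] 536.5078071969573
column [([417.0, 180.0], 0.77), ([144.0, 143.0], 0.62)]
column_ball [([422.0, 177.0], 0.87), ([298.0, 256.0], 0.73), ([147.0, 142.0], 0.55)]
mark [([316.0, 209.0], 0.7), ([154.0, 246.0], 0.7)]
column_other [([157.0, 245.0], 0.64)]
side [ 0.18493959 -0.82999704  0.56401386] 406.38420084774907
column [([256.0, 242.0], 0.75), ([282.0, 161.0], 0.73), ([413.0, 301.0], 0.67)]
column_ball [([412.0, 304.0], 0.93), ([284.0, 158.0], 0.71), ([258.0, 248.0], 0.7)]
mark [([312.0, 248.0], 0.66), ([260.0, 246.0], 0.27)]
column_other [([214.0, 179.0], 0.58), ([260.0, 246.0], 0.58)]
wrist [0.07026501 0.60118505 0.3854909 ] 326.3672048640958
column []
column_ball []
mark []
column_other []
0.75
```

View pics/top0.png

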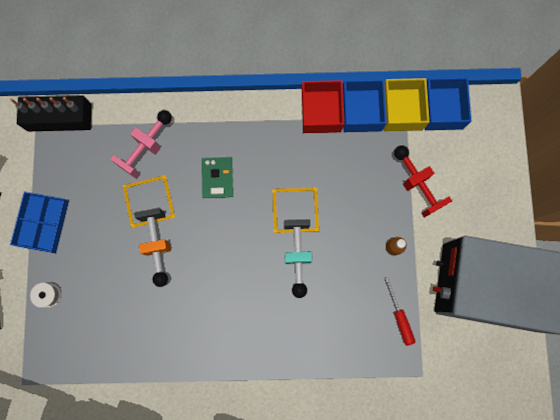

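View pics/side0.png

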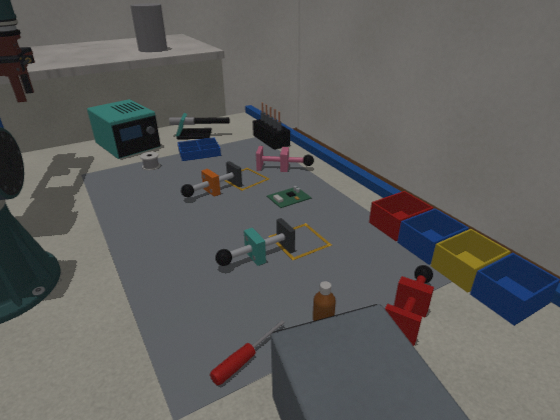

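Top view, candidates for the column: turquoise (298,257) with its ball at (299,290), orange bystander (153,247), pink look-alike (143,142) and red look-alike (420,180). By the description I choose the turquoise one. Next I measure it and check it in a crop.

```bash
cat > h.py <<'E'
import numpy as np,cv2
def ray_z(c,uv,z):
    K,R,t=c["intrinsics"],c["R"],c["t"]; o=-R.T@t
    uv=np.atleast_2d(uv).astype(float)
    d=(np.linalg.inv(K)@np.c_[uv,np.ones(len(uv))].T).T@R
    return o+d*((z-o[2])/d[:,2])[:,None]
def cloud(c,mask):
    K,R,t=c["intrinsics"],c["R"],c["t"]
    v,u=np.nonzero(mask&(c["range_z"]>0)); z=c["range_z"][v,u]
    p=np.c_[(u-K[0,2])/K[0,0]*z,(v-K[1,2])/K[1,1]*z,z]
    return (p-t)@R
E
python3 - <<'E'
from h import *
c=dict(np.load("/tmp/top0.npz")); im=c["image"]; hsv=cv2.cvtColor(im,cv2.COLOR_BGR2HSV)
cv2.imwrite("pics/crop0.png",cv2.resize(im[175:305,250:350],None,fx=4.5,fy=4.5))
box=np.zeros(im.shape[:2],bool); box[175:305,255:345]=1
H,S,V=cv2.split(hsv)
y=box&(H>15)&(H<32)&(S>120)
v,u=np.nonzero(y); P=ray_z(c,np.c_[u,v],0)
r=cv2.minAreaRect(P[:,:2].astype(np.float32)); print("mark rect",r, cv2.boxPoints(r))
q=box&(H>78)&(H<95)&(S>80); C=cloud(c,q)
print("block",q.sum(),C.mean(0),C.min(0),C.max(0)); top=C[C[:,2]>.05]; print(cv2.minAreaRect(top[:,:2].astype(np.float32)),np.median(top[:,2]))
k=box&(V<60)
n,l,s,ce=cv2.connectedComponentsWithStats(k.astype(np.uint8))
for i in range(1,n):
    if s[i,4]>30:
        C=cloud(c,l==i); print("dark",s[i],ce[i],C.mean(0),C.min(0),C.max(0)); print("  ",ray_z(c,ce[i],.03), cv2.minAreaRect(C[C[:,2]>.05][:,:2].astype(np.float32)) if (C[:,2]>.05).sum()>10 else "")
g=cloud(c,box&(S<40)&(V>60)&(V<120)); print("mat z",np.median(g[:,2]))
E
```

```text
mark rect ((0.6139792799949646, -0.17976944148540497), (0.107994943857193, 0.10725192725658417), 0.6984584927558899) [[ 0.55933213 -0.1268057 ]
 [ 0.5606395  -0.23404965]
 [ 0.6686264  -0.23273319]
 [ 0.66731906 -0.12548923]]
block 283 [ 0.49407184 -0.181225    0.0555526 ] [ 0.48412306 -0.21076083 -0.00335701] [ 0.50717336 -0.15228703  0.06668105]
((0.49520066380500793, -0.18240627646446228), (0.05687236040830612, 0.021167032420635223), 88.52043914794922) 0.060164081198225604
dark [285 225  25   4  73] [296.23287671 226.17808219] [ 0.56780829 -0.1798573   0.03810928] [ 0.56699564 -0.20895795 -0.00168975] [ 0.56903924 -0.15364787  0.06240478]
   [[ 0.56903525 -0.18015305  0.03      ]] ((0.5675707459449768, -0.18228575587272644), (0.0010013686260208488, 0.04847574234008789), 0.2757532298564911)
dark [292 284  15  14 173] [298.97687861 290.12716763] [ 0.42038482 -0.18180459  0.04210527] [ 0.40485276 -0.19811535 -0.00330937] [ 0.43612601 -0.16623726  0.05599095]
   [[ 0.42064847 -0.18227102  0.03      ]] 
mat z 0.05968657287167174
```

View pics/crop0.png

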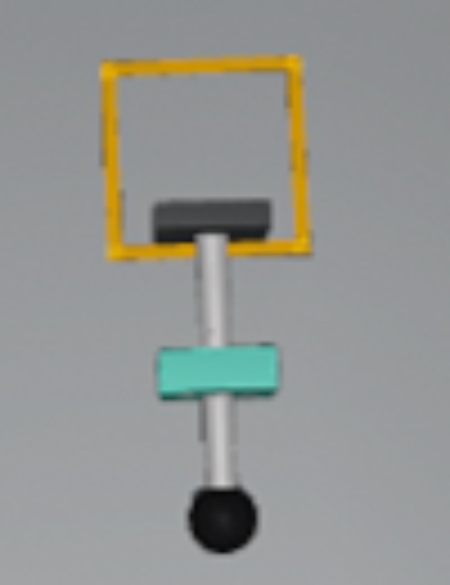

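Crop confirms turquoise: ball centre about (0.421, -0.182, 0.03), foot underside edge x≈0.581, and mark centre (0.614, -0.180). Sizes agree: ball to foot 160 mm, square 108 mm over the outer lines. Pivoting puts the foot centre near x≈0.611. Now I check whether the tool can rotate with the column.

```bash
cat >> h.py <<'E'
from scipy.spatial.transform import Rotation as Ro
Y=-0.182; PX=0.581; BX=0.421
def tool(a,s):
    # a: tilt of approach towards +x from straight down; jaws along s*y
    z=np.array([np.sin(a),0,-np.cos(a)]); x=np.array([0,s,0.]); y=np.cross(z,x)
    return Ro.from_matrix(np.c_[x,y,z]).as_quat(), z
def pose(th,a,s,back=0.):
    # th: column tip angle, 0 lying .. pi/2 upright
    bx,bz=-0.160,0.030
    b=np.array([PX+bx*np.cos(th)+bz*np.sin(th),Y,bz*np.cos(th)-bx*np.sin(th)])
    q,z=tool(a,s); return b+z*(0.019-back),q
E
python3 - <<'E'
from h import *; from bench import *
for s in(1,-1):
  for a0d in (45,40,35,30,20,10,0):
    print(s,a0d,[ (lambda r: None if r is None else np.round(r,2).tolist())(inverse_kinematics(*[x.tolist() for x in pose(0,np.radians(a0d),s)]))])
  for a1d in (-45,-40,-30,-20,-10,0):
    print(s,a1d,[ (lambda r: None if r is None else np.round(r,2).tolist())(inverse_kinematics(*[x.tolist() for x in pose(np.pi/2,np.radians(a1d),s)]))])
print(current_clock())
E
```

```text
1 45 [None]
1 40 [None]
1 35 [None]
1 30 [None]
1 20 [None]
1 10 [[-0.64, 0.45, 2.14, 0.26, 0.42, -2.45]]
1 0 [[-0.56, 0.48, 2.02, -0.0, 0.64, -2.13]]
1 -45 [[-0.28, 0.93, 0.89, -0.23, 2.08, -1.89]]
1 -40 [[-0.29, 0.88, 0.95, -0.2, 1.98, -1.88]]
1 -30 [[-0.31, 0.77, 1.09, -0.16, 1.78, -1.88]]
1 -20 [[-0.33, 0.67, 1.23, -0.11, 1.58, -1.89]]
1 -10 [[-0.36, 0.57, 1.37, -0.06, 1.36, -1.92]]
1 0 [[-0.4, 0.49, 1.51, -0.0, 1.14, -1.97]]
-1 45 [None]
-1 40 [None]
-1 35 [None]
-1 30 [None]
-1 20 [[-0.75, 0.46, 2.27, 1.03, 0.28, -0.16]]
-1 10 [[-0.64, 0.45, 2.14, 0.26, 0.42, 0.7]]
-1 0 [[-0.56, 0.48, 2.02, -0.0, 0.64, 1.01]]
-1 -45 [[-0.28, 0.93, 0.89, -0.23, 2.08, 1.25]]
-1 -40 [[-0.29, 0.88, 0.95, -0.2, 1.98, 1.26]]
-1 -30 [[-0.31, 0.77, 1.09, -0.16, 1.78, 1.27]]
-1 -20 [[-0.33, 0.67, 1.23, -0.11, 1.58, 1.26]]
-1 -10 [[-0.36, 0.57, 1.37, -0.06, 1.36, 1.23]]
-1 0 [[-0.4, 0.49, 1.51, -0.0, 1.14, 1.17]]
0.75
```

```bash
python3 - <<'E'
from h import *; from bench import *
p,q=pose(0,0,-1,back=.10); move_ptp(p.tolist(),q.tolist()); 
p,q=pose(0,0,-1); print("touch",servo_line(p.tolist(),q.tolist(),rate=.08,contact_N=6), current_position())
c=capture("side"); cv2.imwrite("pics/side1.png",c["image"])
c=capture("wrist"); cv2.imwrite("pics/wrist1.png",c["image"])
move_gripper(0.0); print("gap",current_finger_gap(),"F",current_force(),current_clock())
E
```

```text
touch False [ 0.42131594 -0.18219821  0.0113791 ]
gap 0.03466658023453932 F [-0.05812647 -1.17030201  0.07907921] 6.0167
```

The gap of 34.7 mm is right for the 36 mm ball. I raise to about 25° and look.

```bash
python3 - <<'E'
from h import *; from bench import *
for d in (6,12,18,25):
    p,q=pose(np.radians(d),0,-1); servo_line(p.tolist(),q.tolist(),rate=.08)
    print(d,np.round(current_force(),2),np.round(current_torque(),2),round(current_finger_gap(),4))
c=capture("side"); cv2.imwrite("pics/side2.png",cv2.resize(c["image"][140:340,160:360],None,fx=3,fy=3)); print(current_clock())
E
```

```text
6 [ 0.02 -0.68 -1.91] [ 0.02  0.16 -0.01] 0.0351
12 [ 0.63 -0.27 -1.6 ] [-0.04  0.17  0.04] 0.0348
18 [ 1.45 -0.51 -1.8 ] [ 0.01  0.15 -0.04] 0.0347
25 [ 0.47 -0.85 -2.32] [-0.02  0.2  -0.03] 0.0349
7.5667
```

View pics/side2.png

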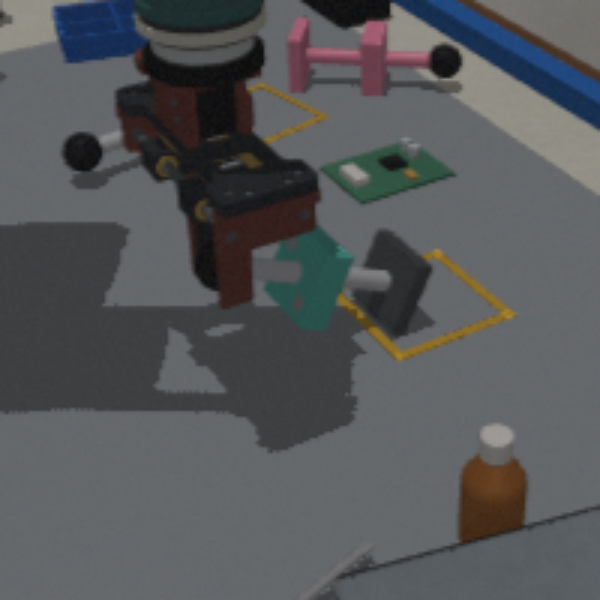

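The column is swinging and pivoting: in the crop the block is at (312,280), with the foot's lower edge at (355–398, 305–333) near the mark's front line. I check the foot's height from depth, then go on.

```bash
cat >> h.py <<'E'
def col_fit(c,Bpos):
    """turquoise block points and foot dark points in a camera -> block centroid & foot extents"""
    P=cloud(c,np.ones(c["range_z"].shape,bool)); m=(c["range_z"]>0).ravel()
    im=c["image"].reshape(-1,3)[m]; hsv=cv2.cvtColor(im[None],cv2.COLOR_BGR2HSV)[0]
    near=(np.abs(P[:,0]-.57)<.12)&(np.abs(P[:,1]+.182)<.08)
    t=near&(hsv[:,0]>75)&(hsv[:,0]<98)&(hsv[:,1]>80)
    f=near&(hsv[:,2]<75)&(P[:,0]>.53)&(P[:,2]<.08)&(P[:,2]>.004)
    return P[t],P[f]
E
python3 - <<'E'
from h import *; from bench import *
c=capture("side"); B,F=col_fit(c,None)
for n,X in(("block",B),("foot",F)): print(n,len(X),np.percentile(X,[3,50,97],axis=0).round(3).tolist())
p0,_=pose(np.radians(25),0,-1)
for d in (35,45):
    p,q=pose(np.radians(d),0,-1); servo_line(p.tolist(),q.tolist(),rate=.08)
    print(d,np.round(current_force(),2),np.round(current_torque(),2),round(current_finger_gap(),4))
c=capture("side"); cv2.imwrite("pics/side3.png",cv2.resize(c["image"][140:340,160:360],None,fx=3,fy=3)); B,F=col_fit(c,None)
for n,X in(("block",B),("foot",F)): print(n,len(X),np.percentile(X,[3,50,97],axis=0).round(3).tolist())
print(current_clock())
E
```

```text
block 1727 [[0.451, -0.254, 0.046], [0.474, -0.211, 0.356], [0.527, -0.151, 0.503]]
foot 482 [[0.569, -0.212, 0.009], [0.584, -0.194, 0.04], [0.6, -0.156, 0.061]]
35 [ 0.53 -0.56 -2.12] [-0.19  0.11 -0.06] 0.0345
45 [ 0.4  -0.88 -2.45] [-0.14  0.12 -0.03] 0.0345
block 3497 [[0.452, -0.253, 0.075], [0.482, -0.214, 0.388], [0.55, -0.175, 0.495]]
foot 535 [[0.569, -0.211, 0.005], [0.593, -0.192, 0.031], [0.613, -0.155, 0.053]]
8.6833
```

View pics/side3.png

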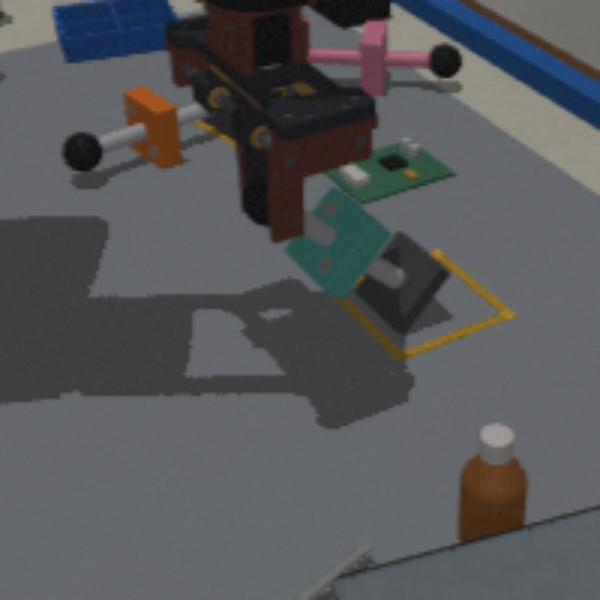

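At about 45° the foot's top edge is 53 mm up (52 mm expected), so it pivots on its edge. I continue with the tool turning along with the column.

```bash
python3 - <<'E'
from h import *; from bench import *
for d in (52,59,66,73,80,85,89):
    p,q=pose(np.radians(d),-np.radians(d-45),-1); servo_line(p.tolist(),q.tolist(),rate=.05)
    print(d,np.round(current_force(),2),np.round(current_torque(),2),round(current_finger_gap(),4))
c=capture("side"); cv2.imwrite("pics/side4.png",cv2.resize(c["image"][140:340,160:360],None,fx=3,fy=3)); B,F=col_fit(c,None); B=B[B[:,2]<.13]
for n,X in(("block",B),("foot",F)): print(n,len(X),np.percentile(X,[3,50,97],axis=0).round(3).tolist())
c=capture("top"); cv2.imwrite("pics/top4.png",cv2.resize(c["image"][140:290,220:370],None,fx=4,fy=4))
print(current_clock())
E
```

```text
52 [-1.92  1.88  3.16] [ 0.05  0.66 -0.05] 0.0346
59 [-3.03  0.77  3.33] [ 0.16  0.6  -0.05] 0.0349
66 [-0.16  0.95  3.79] [ 0.18  0.47 -0.06] 0.0345
73 [-0.48  0.35  4.54] [ 0.17  0.36 -0.02] 0.035
80 [-0.07  0.62  1.26] [-0.05 -0.01 -0.05] 0.0347
85 [-0.06 -0.36 -0.48] [-0.05 -0.13 -0.02] 0.0348
89 [0.91 0.69 0.47] [-0.01 -0.2  -0.03] 0.0345
block 567 [[0.577, -0.213, 0.079], [0.598, -0.198, 0.098], [0.635, -0.156, 0.101]]
foot 479 [[0.579, -0.211, 0.004], [0.6, -0.191, 0.015], [0.637, -0.152, 0.018]]
12.0917
```

View pics/side4.png

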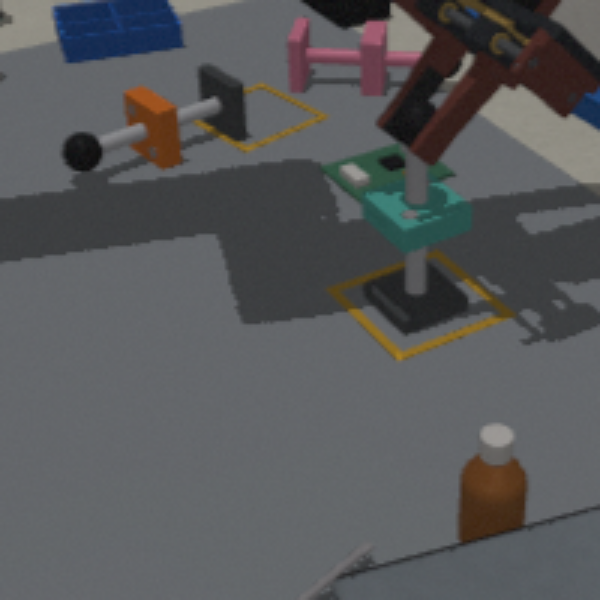

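The column is upright with its foot at crop (415,297), inside the square. The foot centre is about (0.609, -0.182). I release and back off along the fingers.

```bash
python3 - <<'E'
from h import *; from bench import *
move_gripper(0.07); sleep(.3)
p,q=pose(np.radians(89),-np.radians(44),-1,back=.13); servo_line(p.tolist(),q.tolist(),rate=.1)
p=np.array(p)+[0.0,0,.12]; 
try: servo_line(p.tolist(),q.tolist(),rate=.15)
except PlanningError as e: print(e)
sleep(.5)
c=capture("side"); cv2.imwrite("pics/side5.png",cv2.resize(c["image"][140:340,160:360],None,fx=3,fy=3)); B,F=col_fit(c,None); B=B[B[:,2]<.13]
for n,X in(("block",B),("foot",F)): print(n,len(X),np.percentile(X,[3,50,97],axis=0).round(3).tolist())
c=capture("top"); cv2.imwrite("pics/top5.png",c["image"])
print(current_clock(),current_position(),current_finger_gap())
E
```

```text
the arm cannot follow that straight line within its joint ranges
block 560 [[0.578, -0.211, 0.078], [0.599, -0.197, 0.097], [0.636, -0.155, 0.099]]
foot 472 [[0.578, -0.211, 0.004], [0.6, -0.191, 0.015], [0.637, -0.152, 0.018]]
15.1583 [ 0.68529418 -0.18198506  0.24034097] 0.07015038728534605
```

View pics/side5.png

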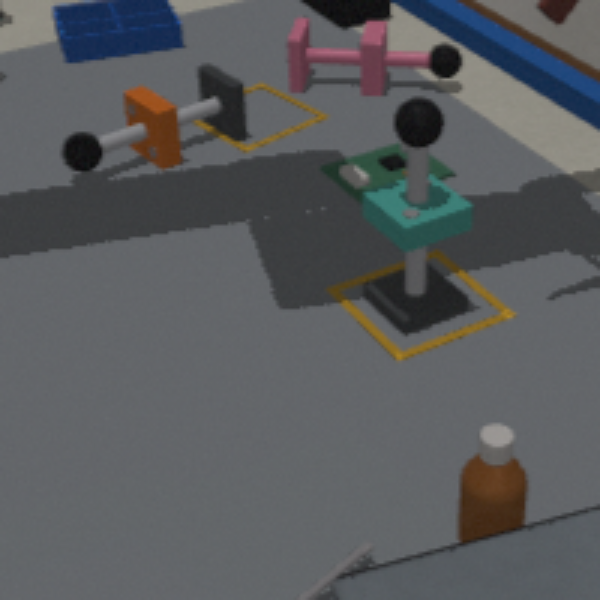

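View pics/top5.png

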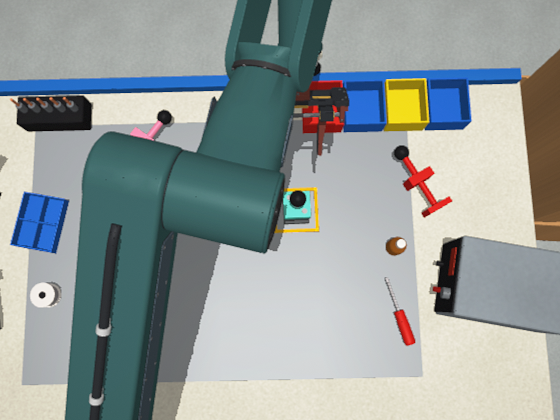

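The column stands free with its ball at crop (418,122) and its foot inside the yellow outline. The orange column is still at crop (82,152)–(220,100), the same as before, and the gripper is clear. A last force check, then I hand in.

```bash
python3 - <<'E'
from bench import *
print(current_force(),current_torque()); print(abs(max(current_qvel(),key=abs)),current_clock()); close_job()
E
```

```text
[-0.35327614  0.05996794  0.13340214] [-0.04926007 -0.14938821 -0.03822153]
0.0009261727537629855 15.1583
the job is handed in; nothing more can be done
```

The turquoise column now stands upright inside its yellow square, and the job was handed in at about 15 s; the hand-in reports no verdict. I gripped it across the ball and tipped it up on its foot edge. It swung between the fingers for the first 45°, then the tool turned with it to upright. I then opened the gripper and backed off.

- **Position:** the foot centre measures about (0.608, -0.182) against a mark centre of (0.614, -0.180). That is about 6 mm and 2 mm off, within the 23 mm allowed.
- **Upright and flat:** the foot's top face measures about 15–18 mm up for a 14 mm foot, so it is flat on the bench within depth error. The block sits right above the foot to within 1 mm, and the readings barely changed after release.
- **Pivoting:** the foot's height at 45° matched a pivot on its edge (53 mm measured, 52 mm expected).
- **Bystander:** the orange column looks the same as before in the side view. In the last top view the arm hid it, so that check rests on the side view only.
- **Robot clear:** the force on the tool was about 0.4 N, close to zero, with the arm still. After backing off about 13 cm, one extra upward retreat move was refused as out of joint range; it wasn't needed.

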